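Seat the portioning board on its risers in the vise

ROBOT

A 6-joint arm with a two-finger parallel gripper is mounted at the origin on the work surface. World frame = base frame: x ahead of the robot, y to its left, z up, the work surface at z = 0. Lengths are in m, angles in rad, forces in N, time in s.
With the tool pointing down it reaches from about 0.3 to 0.875 m from the base axis. Payload 6.4 kg.
Tool frame: the origin (TCP) lies midway between the tips of the shut fingers; the grasp point (between the pads) lies 19 mm behind it (ctrl.pinch_z is the distance from the TCP to the grasp point, in m); z points along the fingers, y is the line along which they close (so a half turn about z gives the same grasp; the last joint's range is limited). The gripper opens to 85 mm and grips with 20 to 120 N. Pads are 22 mm wide; open, the fingers measure 114 mm over their backs; the gripper's body (76 mm by 85 mm) begins 54 mm behind the grasp point. The pads swing forward as they close: fully open they stand 13 mm farther back than shut.
Start: joints at [1.007, 0.181, 1.607, -0, 1.354, -0.206], TCP at [0.201, 0.539, 0.231] pointing down, gripper open.
Joint ranges: [-2.99, 2.99], [-0.89, 2.07], [0.3, 2.58], [-1.14, 4.28], [0, 2.63], [-3.12, 3.12]. Speed limits (rad/s): [2.57, 2.57, 3.01, 3.14, 3.14, 3.14].

INTERFACE

Orientations are given as a unit quaternion [w, x, y, z].
In Python, from bench import ctrl gives the robot as it stands.
- The arm moves only by the tool apply_moves, never from a script. Its argument "moves" is a list of rows, each an object with "jaw": the opening, from 0 (shut) to 1 (fully open); "offset": the shift along the tool's x, y, z in mm, a list of three; "rot": the turn, a rotation vector about the tool's x, y, z in degrees, a list of three. In form: [{"jaw": jaw, "offset": [dx, dy, dz], "rot": [ax, ay, az]}, ...]. A call has exactly 5 rows; each row shifts and turns the commanded pose from where the row before left it, along the tool's axes as they then stand; what a row does not reach is not made up. A row lasts 1/8 s, in which the tool goes at most 62.5 mm and 10.7 degrees, less where a joint would pass 70% of its speed; a pose out of reach is approached as far as the arm can. A call is refused whole if a number of a shift passes 62.5 or a number of a turn 10.7, either way. A call with a gripper value outside its range is refused whole. The fingers move at their own pace and stop on an object; the grip force is fixed at half the most. Time passes only in rows, so rows that do not move let the fingers close, or fill a call up. It gives the time, the measured TCP pose, the force, the opening and the grip force at its end, in the units of the state.
- ctrl.get_obs(): the state, without advancing time (a new reading comes with each control period).
- ctrl.camera(name): name is "side" or "top"; returns (picture, depth): 420x560x3 uint8, red, green, blue; 420x560 float32, m along the optical axis (not along the pixel's ray), 0 where there is no reading.
- ctrl.camera_params(name): a dict with "K" (3x3 intrinsics, pixels), "cam_to_world" (4x4, takes a point from camera to world coordinates). Camera axes: x right, y down, z forward; pixel columns grow to the right and rows downward; lengths in m; the calibration is good to about 2 mm. A picture is of the moment at which its call begins. camera_params takes no time and is no camera call.
- ctrl.hand_in(): hands the job in; it is judged then, once.
Trained networks look in the newest picture that a camera, given by its name, has taken for a name from the list of things; names that differ only in an ending like _2 or _b are one class to them, and where a whole thing is asked for, a point or a joint stands for the part that bears it (a point fixed in the world has none). Each returns a list of dicts, best first, with "score" (0 to 1); they miss things now and then, are a little off and sometimes report something else, mostly with a low value. They report only what shows in the picture. A call takes as long as a camera call. They do not tell look-alikes from the thing itself.
- ctrl.outline_of(camera, target): "region" (420x560 bool, what is visible of it) and "position" ([column, row] in pixels, amid what is visible of it).
The state is a dict: "time_s": time; "q": joint angles; "dq": joint speeds; "joint_efforts": joint torques, N m; "eef_pos": TCP position; "eef_rot": TCP orientation; "wrist_force": force on the tool from outside, world axes, zero at the start; "torque": the same for the moment, N m; "opening": opening from 0.0 (shut) to 1.0 (fully open); "grasp_force": force on a finger pad.
Only numpy, scipy, OpenCV 4.12 (cv2) and the standard library are available. Lean on these libraries where they do the work, as an engineer would, in place of code of your own. Each camera call takes 0.05 s, during which the arm holds its last target. There are 200 camera calls.

TASK

Push the brass riser bar back in under the clamped cutting board until it meets its stop, then tap the board down gently at its ends until it bears hard on both risers and neither would slide any more. Last, prove it with a light pull on the brass riser's lug, back towards the robot: it must stay in. Leave the other things on the table alone.

Things in the scene. Friction and masses are not known exactly. Their poses are not given: they have to be found in the camera images.
- vise: Grey and blue board vise, fixed, 160 (x) by 280 mm (y). Origin on the table under the board's centre; x along the risers away from the robot, y left, z up. Risers slide on springy strips (0.4 mm at 10 N) at z = 20 mm, in slots along x at y = +55 and -55 mm, open towards the robot. Blue jaws, tops at 56 mm, hold the board's ends. Clamp screw reaches y = -212 mm, 51 mm high.
- board: Beech cutting board with dark stripes, 100 (x) by 158 (y) by 22 mm thick, origin at the centre of its underside. Jaw friction holds it: it only moves up and down and tilts left-right. Two grey runners beneath, over the risers, stick out by an unknown 1 to 6 mm (both alike), so seated, level, its top is 64 to 70 mm over the table: only feel tells. It starts at 74.5 to 77.5 mm, tilted up to 0.035 rad.
- board_left (a point): Point on the board's top face near the left riser (vise y = +50 mm); tap the left end here. An end gives way under about 4 to 8 N, stays where it is pushed, and stops giving way when it bears on its riser. Pressing left and right in turn, once or twice each, until 15 to 18 N stand on the fingertip makes it bear hard; over 30 N bruises the board.
- board_right (a point): Point on the board's top face near the right riser (vise y = -50 mm); tap the right end here. Behaves as the left end.
- brass_riser_lug (a point): Loose brass bar (150 g) in the left or right slot: 181 mm long, 14 wide, 22 high, with an upright 14 by 14 mm lug at its end nearest the robot, 55 mm high from the bar's underside. The point is on the lug's axis, 40 mm above that underside (60 mm above the table); x points along the bar away from the robot. It starts pulled out 14 to 26 mm and slides under about 1 N.
- brass_tab (a joint): The brass lug is a sprung pull tab: how far (m) it is drawn out of the bar towards the robot, 0 at rest, at most 0.008, 1 N per mm. It springs back when let go and cannot be pushed in. On a loose bar a pull just slides the bar; on a bar that holds, the tab comes out. A light pull is about 3 N (3 mm); over 4 N may drag the bar out.
- steel_riser_lug (a point): The same point on the steel bar, like the brass one but with a rigid lug, in the other slot, already home. Home against its steel stop, a bar's lug is at vise x = -108.5 mm and a 51 mm gap lies between lug and board edge, room for a fingertip to hook the lug from inside.
- gift_box: Maroon gift box, 160 by 200 by 50 mm, left of the vise; origin under its centre. Leave alone.
- jar: Amber jar with green lid, 70 mm wide, 100 mm high, far left of the vise; origin under its centre. Leave alone.
- tape_dispenser: Blue tape dispenser with a yellow roll, 160 by 60 mm, 90 mm high, right of the vise near the robot; origin under its centre. Leave alone.
- spatula: Spatula, 280 mm long, lying to the right of the vise. Leave alone.
Mind the look-alikes: they are no part of the job. Of the things that look like the part that bears brass_riser_lug, the middle-sized one is meant.

How it is judged:
By the outcome, as a careful person would: the job done as asked, in the order asked, and still so for the second after the job is handed in, with the robot touching nothing.
It also fails if it takes over 67 s, if anything falls off the work surface, if the arm or the gripper's body presses on something with over 40 N, if the wrist force passes 120 N, or if a joint passes its speed limit or range.

## Working session

There is one attempt and no reset: what is moved stays moved. The work goes in short steps, Python scripts to look and compute and a tool call to move; the robot and the scene stay as the last step left them, time stands still between calls to the robot, and variables do not carry over. Pictures are saved under pics/ and viewed, at most 10 in all, crops included, and the job is handed in when it is done.

Besides the shell and the picture viewer there is one more tool, called after "Emit:" by a JSON object that holds its "method" and its "body". apply_moves: Moves the arm, as the interface text tells. Its arguments: {"type":"object","properties":{"moves":{"type":"array"}},"required":["moves"]}

```bash
mkdir -p pics; cat > h.py <<'E'
from bench import ctrl
import numpy as np, cv2
from scipy.spatial.transform import Rotation as R
def pts(cam,depth):
    P=ctrl.camera_params(cam);K=P["K"];T=np.array(P["cam_to_world"])
    v,u=np.indices(depth.shape)
    p=np.stack([(u-K[0][2])/K[0][0]*depth,(v-K[1][2])/K[1][1]*depth,depth],-1)
    return p@T[:3,:3].T+T[:3,3]
E
python3 - <<'E'
from h import *
for c in("top","side"):
    im,d=ctrl.camera(c);np.savez(f"{c}0.npz",im=im,d=d);p=pts(c,d)
    cv2.imwrite(f"pics/{c}0.png",im[:,:,::-1])
    for t in("vise","board","brass_riser_lug","steel_riser_lug"):
        for o in ctrl.outline_of(c,t)[:4]:
            m=o["region"]&(d>0);q=p[m]
            if len(q): print(c,t,round(o["score"],2),np.round(o["position"]),m.sum(),np.round(np.median(q,0),3),np.round(np.percentile(q,[2,98],0),3).tolist())
s=ctrl.get_obs();print(s["eef_pos"],s["eef_rot"],s["time_s"],s["wrist_force"])
E
```

```text
top board 0.89 [267. 173.] 2196 [0.627 0.011 0.076] [[0.573, -0.065, 0.039], [0.685, 0.087, 0.082]]
top board 0.5 [158. 151.] 740 [0.697 0.305 0.096] [[0.671, 0.28, 0.0], [0.752, 0.343, 0.104]]
top brass_riser_lug 0.63 [158. 153.] 699 [0.696 0.304 0.096] [[0.671, 0.28, 0.01], [0.732, 0.338, 0.105]]
top brass_riser_lug 0.54 [276. 182.] 5610 [ 0.615 -0.017  0.055] [[0.535, -0.183, 0.004], [0.709, 0.126, 0.081]]
top brass_riser_lug 0.45 [243. 242.] 45 [0.449 0.068 0.075] [[0.441, 0.06, 0.061], [0.457, 0.079, 0.08]]
top steel_riser_lug 0.64 [243. 205.] 160 [0.556 0.081 0.042] [[0.528, 0.07, -0.002], [0.592, 0.095, 0.079]]
side vise 0.92 [312. 221.] 4622 [ 0.599 -0.07   0.051] [[0.532, -0.193, 0.006], [0.686, 0.104, 0.079]]
side vise 0.29 [268. 201.] 312 [0.548 0.08  0.04 ] [[0.529, 0.067, 0.019], [0.597, 0.101, 0.075]]
side board 0.74 [306. 202.] 1568 [ 0.622 -0.007  0.075] [[0.57, -0.072, 0.06], [0.682, 0.084, 0.08]]
side brass_riser_lug 0.59 [241. 278.] 71 [ 0.348 -0.159  0.033] [[0.343, -0.165, 0.017], [0.358, -0.152, 0.043]]
side brass_riser_lug 0.51 [235. 209.] 174 [0.448 0.063 0.056] [[0.439, 0.056, -0.001], [0.473, 0.146, 0.077]]
side brass_riser_lug 0.17 [313. 220.] 4728 [ 0.598 -0.07   0.05 ] [[0.533, -0.194, 0.006], [0.685, 0.106, 0.079]]
side steel_riser_lug 0.73 [269. 200.] 319 [0.549 0.08  0.04 ] [[0.529, 0.067, 0.021], [0.599, 0.097, 0.074]]
[0.20137302 0.53857639 0.23122891] [-1.44020376e-05  1.77957013e-01  9.84038261e-01 -4.94455503e-05] 0.5 [ 0.55402496  0.68214501 -0.07322603]
```

```bash
python3 - <<'E'
import cv2
a=cv2.imread("pics/top0.png");b=cv2.imread("pics/side0.png")
cv2.imwrite("pics/a.png",cv2.resize(a[90:330,130:450],(800,600),interpolation=cv2.INTER_CUBIC))
cv2.imwrite("pics/b.png",cv2.resize(b[130:340,190:470],(800,600),interpolation=cv2.INTER_CUBIC))
E
```

```text
(no output)
```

View pics/a.png

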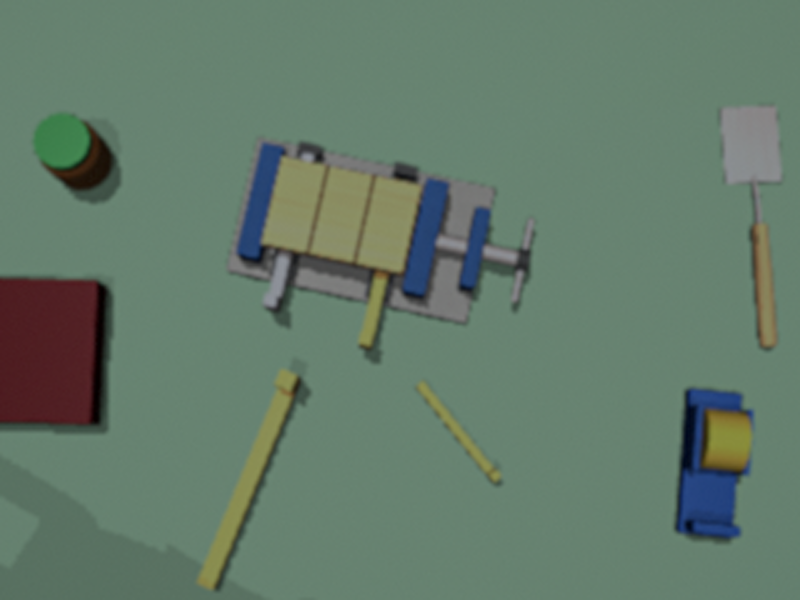

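View pics/b.png

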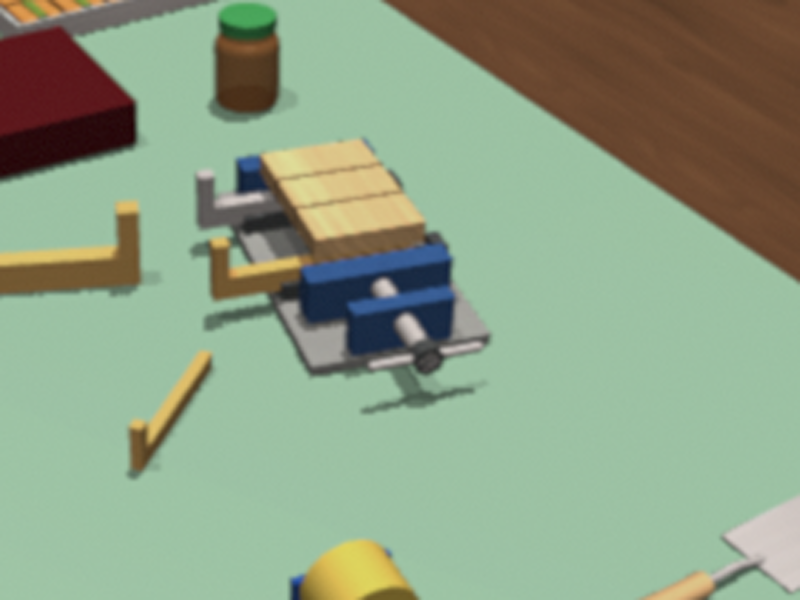

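Both pictures show the vise tilted about −0.2 rad. The brass bar is in the right slot, its lug at top pixel ≈(276,226); the steel lug is at ≈(239,210). The big and the small brass bars lying on the table are decoys.

```bash
python3 - <<'E'
from h import *
for c in("top","side"):
    z=np.load(f"{c}0.npz");p=pts(c,z["d"]);im=z["im"].astype(int);ok=z["d"]>0
    Z=p[...,2]
    # board top
    m=ok&(Z>.066)&(Z<.085)&(p[...,0]>.555)&(p[...,0]<.70)&(abs(p[...,1]-.01)<.11)&(im[...,0]>im[...,2]+25)
    m=cv2.erode(m.astype(np.uint8),np.ones((2,2)))>0
    q=p[m]; r=cv2.minAreaRect((q[:,:2]*1000).astype(np.float32));print(c,"board",m.sum(),r)
    A=np.c_[q[:,:2]-q[:,:2].mean(0),np.ones(len(q))];print(" plane",np.linalg.lstsq(A,q[:,2],rcond=None)[0],q.mean(0))
    # blue jaws
    m=ok&(im[...,2]>im[...,0]+40)&(Z>.05)&(Z<.062)&(p[...,0]>.5)
    n,l,s,ce=cv2.connectedComponentsWithStats(m.astype(np.uint8))
    for i in range(1,n):
        if s[i,4]>60:
            q=p[l==i];print(" jaw",s[i,4],cv2.minAreaRect((q[:,:2]*1000).astype(np.float32)))
    for nm,x0,y0 in(("steel",.54,.09),("brass",.505,-.01)):
        m=ok&(Z>.060)&(Z<.085)&(np.hypot(p[...,0]-x0,p[...,1]-y0)<.04)&(p[...,0]<.56)
        q=p[m];
        if len(q): print(" ",nm,len(q),q.mean(0).round(4),np.round(np.percentile(q,[3,97],0),3).tolist())
E
```

```text
top board 1902 ((628.59130859375, 10.777656555175781), (153.10696411132812, 98.12025451660156), 77.73146057128906)
 plane [-0.00892045 -0.03579958  0.07603796] [0.62818496 0.01069366 0.07603796]
 jaw 352 ((649.5927124023438, 104.1705322265625), (24.13963508605957, 130.0134735107422), 78.4444351196289)
 jaw 385 ((609.84765625, -79.76640319824219), (24.07110023498535, 130.1512908935547), 77.6023178100586)
 jaw 182 ((597.9853515625, -134.22230529785156), (15.941435813903809, 88.72285461425781), 77.79388427734375)
  steel 32 [0.5348 0.087  0.0745] [[0.528, 0.08, 0.065], [0.541, 0.094, 0.081]]
  brass 30 [ 0.4936 -0.0152  0.0742] [[0.487, -0.023, 0.07], [0.501, -0.009, 0.078]]
side board 1328 ((628.9903564453125, 7.832916259765625), (158.75559997558594, 100.39547729492188), 77.91741180419922)
 plane [-0.00429979 -0.01281308  0.07564358] [ 0.62531543 -0.00272461  0.07564358]
 jaw 400 ((610.383056640625, -80.7479476928711), (33.21726608276367, 129.9041290283203), 77.66374969482422)
 jaw 235 ((598.7814331054688, -135.9879150390625), (25.722583770751953, 89.97947692871094), 78.38544464111328)
  steel 49 [0.5353 0.086  0.0699] [[0.529, 0.077, 0.061], [0.543, 0.098, 0.076]]
  brass 54 [ 0.4939 -0.0182  0.0704] [[0.486, -0.025, 0.062], [0.502, -0.008, 0.077]]
```

Emit:
{"method": "apply_moves", "body": {"moves": [{"jaw": 0,"offset": [0,0,0],"rot": [0,0,-8.2]},{"jaw": 0,"offset": [-37,-48,0],"rot": [0,0,0]},{"jaw": 0,"offset": [-37,-48,0],"rot": [0,0,0]},{"jaw": 0,"offset": [-37,-48,0],"rot": [0,0,0]},{"jaw": 0,"offset": [-37,-48,0],"rot": [0,0,0]}]}}

```text
time_s: 1.12
eef_pos: [0.3056, 0.3179, 0.2316]
eef_rot: [0.0, 0.107, 0.994, 0.0]
wrist_force: [1.8, -0.9, 0.2]
opening: -0.003
grasp_force: 0.0
```

Emit:
{"method": "apply_moves", "body": {"moves": [{"jaw": 0,"offset": [-37,-48,0],"rot": [0,0,0]},{"jaw": 0,"offset": [-37,-48,0],"rot": [0,0,0]},{"jaw": 0,"offset": [-37,-48,0],"rot": [0,0,0]},{"jaw": 0,"offset": [-37,-48,30],"rot": [0,0,0]},{"jaw": 0,"offset": [0,0,30],"rot": [0,0,0]}]}}

```text
time_s: 1.75
eef_pos: [0.4091, 0.1009, 0.1738]
eef_rot: [0.002, 0.11, 0.994, -0.0]
wrist_force: [0.3, 0.5, 0.3]
opening: 0.0
grasp_force: 0.0
```

```bash
cat >> h.py <<'E'
C=np.array([.6285,.010]);X=np.array([.9772,-.2122]);Y=np.array([.2122,.9772])
def st():
    s=ctrl.get_obs();e=np.array(s["eef_pos"]);f=np.array(s["wrist_force"]);d=e[:2]-C
    w=s["eef_rot"];m=R.from_quat([w[1],w[2],w[3],w[0]]).as_matrix()
    print("t",round(s["time_s"],2),"vise mm",np.round([d@X*1e3,d@Y*1e3,e[2]*1e3],1),"F",np.round([f[:2]@X,f[:2]@Y,f[2]],1),"toolx",np.round([m[:2,0]@X,m[:2,0]@Y],3),"z",np.round(m[:,2],3),"op",s["opening"])
if __name__=="__main__": st()
E
python3 h.py
```

```text
t 1.75 vise mm [-233.7   42.3  173.8] F [0.2 0.5 0.3] toolx [-1.     0.007] z [ 0.003 -0.001 -1.   ] op 4.5541787525993206e-05
```

Emit:
{"method": "apply_moves", "body": {"moves": [{"jaw": 0,"offset": [-35,-48,0],"rot": [0,0,0]},{"jaw": 0,"offset": [-33,-49,20],"rot": [0,0,0]},{"jaw": 0,"offset": [0,0,50],"rot": [0,0,0]},{"jaw": 0,"offset": [0,0,42],"rot": [0,0,0]},{"jaw": 0,"offset": [0,0,8],"rot": [0,0,0]}]}}

```text
time_s: 2.38
eef_pos: [0.4502, -0.0043, 0.0512]
eef_rot: [-0.003, 0.107, 0.994, 0.0]
wrist_force: [-0.4, 0.4, 0.3]
opening: 0.001
grasp_force: 0.0
```

```bash
python3 h.py; python3 - <<'E'
from h import *
im,d=ctrl.camera("side");cv2.imwrite("pics/c.png",cv2.resize(im[130:340,190:470,::-1],(800,600),interpolation=cv2.INTER_CUBIC))
E
```

```text
t 2.38 vise mm [-171.1  -51.8   51.2] F [-0.5  0.3  0.3] toolx [-1.     0.001] z [-0.006  0.002 -1.   ] op 0.00051373093904035
```

View pics/c.png

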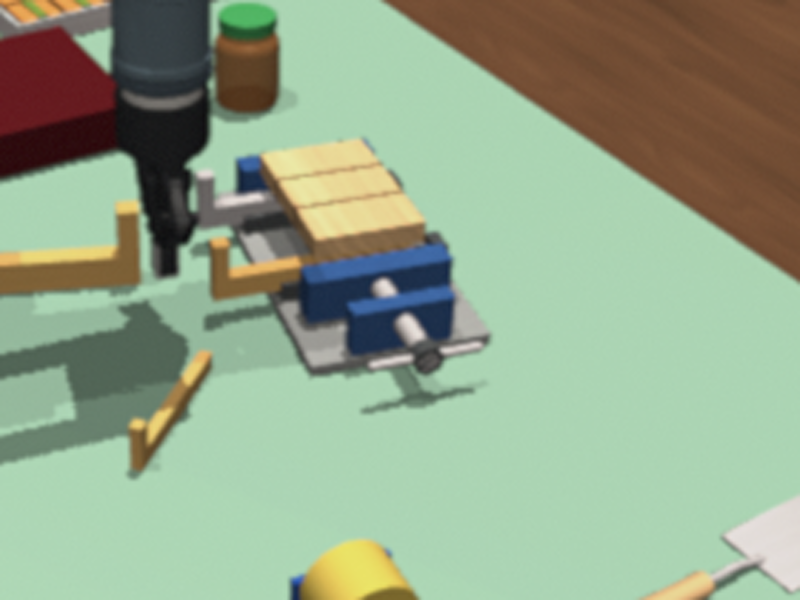

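The shut fingertip stands in front of the brass lug, clear of the decoys. Now the push.

Emit:
{"method": "apply_moves", "body": {"moves": [{"jaw": 0,"offset": [-10,-3,0],"rot": [0,0,0]},{"jaw": 0,"offset": [-10,0,0],"rot": [0,0,0]},{"jaw": 0,"offset": [-6,0,0],"rot": [0,0,0]},{"jaw": 0,"offset": [-5,0,0],"rot": [0,0,0]},{"jaw": 0,"offset": [-4,0,0],"rot": [0,0,0]}]}}

```text
time_s: 3.05
eef_pos: [0.4862, -0.015, 0.0536]
eef_rot: [-0.0, 0.107, 0.994, 0.0]
wrist_force: [-1.8, 0.6, 2.0]
opening: 0.003
grasp_force: 1.1
```

```bash
python3 h.py
```

```text
t 3.05 vise mm [-133.8  -54.7   53.6] F [-1.8  0.2  2. ] toolx [-1.     0.001] z [-0.001  0.    -1.   ] op 0.002668584534823871
```

Emit:
{"method": "apply_moves", "body": {"moves": [{"jaw": 0,"offset": [-2,0,0],"rot": [0,0,0]},{"jaw": 0,"offset": [-2,0,0],"rot": [0,0,0]},{"jaw": 0,"offset": [-1,0,0],"rot": [0,0,0]},{"jaw": 0,"offset": [-1,0,0],"rot": [0,0,0]},{"jaw": 0,"offset": [0,0,0],"rot": [0,0,0]}]}}

```text
time_s: 3.68
eef_pos: [0.4921, -0.0165, 0.0536]
eef_rot: [0.0, 0.107, 0.994, -0.0]
wrist_force: [-1.2, 0.4, 1.2]
opening: 0.002
grasp_force: 0.7
```

```bash
python3 h.py
```

```text
t 3.67 vise mm [-127.7  -54.8   53.6] F [-1.3  0.1  1.2] toolx [-1.     0.001] z [ 0. -0. -1.] op 0.0019438850697585104
```

Emit:
{"method": "apply_moves", "body": {"moves": [{"jaw": 0,"offset": [-1,0,0],"rot": [0,0,0]},{"jaw": 0,"offset": [-1,0,0],"rot": [0,0,0]},{"jaw": 0,"offset": [-1,0,0],"rot": [0,0,0]},{"jaw": 0,"offset": [0,0,0],"rot": [0,0,0]},{"jaw": 0,"offset": [0,0,0],"rot": [0,0,0]}]}}

```text
time_s: 4.3
eef_pos: [0.4951, -0.0171, 0.0536]
eef_rot: [0.0, 0.107, 0.994, -0.0]
wrist_force: [-1.0, -0.0, 0.1]
opening: -0.0
grasp_force: 0.3
```

```bash
python3 h.py
```

```text
t 4.3 vise mm [-124.6  -54.8   53.6] F [-1.  -0.3  0.1] toolx [-1.     0.001] z [ 0. -0. -1.] op -0.00039809243223194176
```

Emit:
{"method": "apply_moves", "body": {"moves": [{"jaw": 0,"offset": [-1,0,0],"rot": [0,0,0]},{"jaw": 0,"offset": [-1,0,0],"rot": [0,0,0]},{"jaw": 0,"offset": [-1,0,0],"rot": [0,0,0]},{"jaw": 0,"offset": [0,0,0],"rot": [0,0,0]},{"jaw": 0,"offset": [0,0,0],"rot": [0,0,0]}]}}

```text
time_s: 4.92
eef_pos: [0.4966, -0.0174, 0.0533]
eef_rot: [-0.001, 0.107, 0.994, 0.0]
wrist_force: [-6.9, 1.0, 5.5]
opening: 0.0
grasp_force: 3.2
```

```bash
python3 h.py
```

```text
t 4.92 vise mm [-123.1  -54.7   53.3] F [-6.9 -0.5  5.5] toolx [-1.     0.001] z [-0.003  0.001 -1.   ] op 0.00022670705601473285
```

Emit:
{"method": "apply_moves", "body": {"moves": [{"jaw": 0,"offset": [-1,0,0],"rot": [0,0,0]},{"jaw": 0,"offset": [0,0,0],"rot": [0,0,0]},{"jaw": 0,"offset": [0,0,0],"rot": [0,0,0]},{"jaw": 0,"offset": [0,0,0],"rot": [0,0,0]},{"jaw": 0,"offset": [0,0,0],"rot": [0,0,0]}]}}

```text
time_s: 5.55
eef_pos: [0.4967, -0.0173, 0.0531]
eef_rot: [-0.002, 0.107, 0.994, 0.0]
wrist_force: [-9.0, 1.9, 6.9]
opening: 0.0
grasp_force: 4.8
```

```bash
python3 h.py
```

```text
t 5.55 vise mm [-123.   -54.7   53.1] F [-9.2 -0.1  6.9] toolx [-1.  0.] z [-0.005  0.001 -1.   ] op 6.855210649317938e-05
```

Bar is at its stop (force rises, no motion). Back off, lift, and go over the board's right end.

Emit:
{"method": "apply_moves", "body": {"moves": [{"jaw": 0,"offset": [12,0,0],"rot": [0,0,0]},{"jaw": 0,"offset": [12,0,0],"rot": [0,0,0]},{"jaw": 0,"offset": [0,0,-30],"rot": [0,0,0]},{"jaw": 0,"offset": [0,0,-30],"rot": [0,0,0]},{"jaw": 0,"offset": [-30,0,0],"rot": [0,0,0]}]}}

```text
time_s: 6.18
eef_pos: [0.5054, -0.0191, 0.1162]
eef_rot: [0.002, 0.107, 0.994, -0.0]
wrist_force: [-0.3, 0.2, 0.1]
opening: -0.002
grasp_force: 0.0
```

Emit:
{"method": "apply_moves", "body": {"moves": [{"jaw": 0,"offset": [-40,0,0],"rot": [0,0,0]},{"jaw": 0,"offset": [-40,0,0],"rot": [0,0,0]},{"jaw": 0,"offset": [-30,4,0],"rot": [0,0,0]},{"jaw": 0,"offset": [0,0,0],"rot": [0,0,0]},{"jaw": 0,"offset": [0,0,0],"rot": [0,0,0]}]}}

```text
time_s: 6.8
eef_pos: [0.6119, -0.0384, 0.1131]
eef_rot: [-0.001, 0.107, 0.994, 0.0]
wrist_force: [0.0, -0.4, 0.2]
opening: 0.001
grasp_force: 0.0
```

```bash
python3 h.py; python3 - <<'E'
from h import *
im,d=ctrl.camera("side");cv2.imwrite("pics/d.png",cv2.resize(im[130:340,190:470,::-1],(800,600),interpolation=cv2.INTER_CUBIC))
E
```

```text
t 6.8 vise mm [ -6.  -50.8 113.1] F [ 0.1 -0.4  0.2] toolx [-1.     0.001] z [-0.001  0.    -1.   ] op 0.0011419743067405588
```

View pics/d.png

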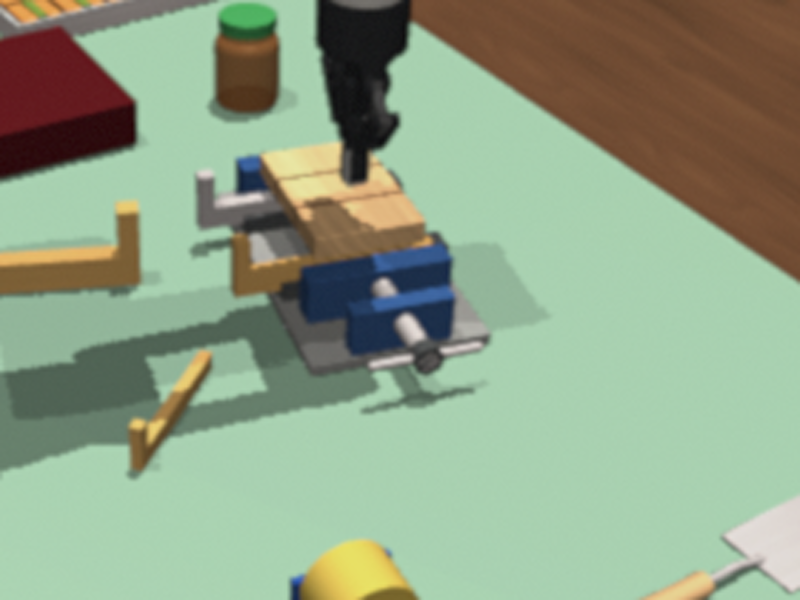

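The brass lug moved in (crop ≈(242,262)), level with the steel one, and the fingertip is over the board's right end. Descending.

Emit:
{"method": "apply_moves", "body": {"moves": [{"jaw": 0,"offset": [-3,0,15],"rot": [0,0,0]},{"jaw": 0,"offset": [-3,0,12],"rot": [0,0,0]},{"jaw": 0,"offset": [0,0,4],"rot": [0,0,0]},{"jaw": 0,"offset": [0,0,2],"rot": [0,0,0]},{"jaw": 0,"offset": [0,0,1],"rot": [0,0,0]}]}}

```text
time_s: 7.48
eef_pos: [0.619, -0.04, 0.0796]
eef_rot: [0.0, 0.107, 0.994, -0.0]
wrist_force: [-0.4, -0.1, 0.4]
opening: -0.004
grasp_force: 0.0
```

```bash
python3 h.py
```

```text
t 7.47 vise mm [  1.3 -50.9  79.6] F [-0.3 -0.2  0.4] toolx [-1.     0.001] z [ 0. -0. -1.] op -0.0038327065752405787
```

Emit:
{"method": "apply_moves", "body": {"moves": [{"jaw": 0,"offset": [0,0,2],"rot": [0,0,0]},{"jaw": 0,"offset": [0,0,1],"rot": [0,0,0]},{"jaw": 0,"offset": [0,0,1],"rot": [0,0,0]},{"jaw": 0,"offset": [0,0,1],"rot": [0,0,0]},{"jaw": 0,"offset": [0,0,1],"rot": [0,0,0]}]}}

```text
time_s: 8.1
eef_pos: [0.6192, -0.0401, 0.0738]
eef_rot: [0.0, 0.107, 0.994, -0.0]
wrist_force: [0.4, 0.1, 3.1]
opening: 0.001
grasp_force: 1.8
```

```bash
python3 h.py
```

```text
t 8.1 vise mm [  1.6 -51.   73.8] F [0.4 0.2 3.1] toolx [-1.     0.001] z [ 0.001 -0.    -1.   ] op 0.0012032500930752095
```

Emit:
{"method": "apply_moves", "body": {"moves": [{"jaw": 0,"offset": [0,0,1],"rot": [0,0,0]},{"jaw": 0,"offset": [0,0,1],"rot": [0,0,0]},{"jaw": 0,"offset": [0,0,1],"rot": [0,0,0]},{"jaw": 0,"offset": [0,0,0],"rot": [0,0,0]},{"jaw": 0,"offset": [0,0,0],"rot": [0,0,0]}]}}

```text
time_s: 8.72
eef_pos: [0.6191, -0.0403, 0.0706]
eef_rot: [0.0, 0.107, 0.994, -0.0]
wrist_force: [0.9, -3.1, 3.9]
opening: -0.004
grasp_force: 1.9
```

```bash
python3 h.py
```

```text
t 8.72 vise mm [  1.4 -51.1  70.6] F [ 1.5 -2.9  3.9] toolx [-1.     0.001] z [ 0. -0. -1.] op -0.003968313908877437
```

The right end yields at ≈4 N; now the left, to keep it near level.

Emit:
{"method": "apply_moves", "body": {"moves": [{"jaw": 0,"offset": [0,0,-15],"rot": [0,0,0]},{"jaw": 0,"offset": [0,45,0],"rot": [0,0,0]},{"jaw": 0,"offset": [0,45,0],"rot": [0,0,0]},{"jaw": 0,"offset": [2,11,0],"rot": [0,0,0]},{"jaw": 0,"offset": [0,0,6],"rot": [0,0,0]}]}}

```text
time_s: 9.35
eef_pos: [0.6384, 0.0599, 0.0798]
eef_rot: [0.0, 0.106, 0.994, 0.0]
wrist_force: [-0.5, 0.3, -0.6]
opening: -0.001
grasp_force: 0.0
```

Emit:
{"method": "apply_moves", "body": {"moves": [{"jaw": 0,"offset": [0,0,1],"rot": [0,0,0]},{"jaw": 0,"offset": [0,0,1],"rot": [0,0,0]},{"jaw": 0,"offset": [0,0,1],"rot": [0,0,0]},{"jaw": 0,"offset": [0,0,1],"rot": [0,0,0]},{"jaw": 0,"offset": [0,0,1],"rot": [0,0,0]}]}}

```text
time_s: 9.98
eef_pos: [0.6385, 0.0589, 0.0746]
eef_rot: [0.0, 0.107, 0.994, -0.0]
wrist_force: [-1.1, -0.4, -0.3]
opening: 0.003
grasp_force: 0.0
```

```bash
python3 h.py
```

```text
t 9.97 vise mm [-0.6 49.9 74.6] F [-1.  -0.6 -0.3] toolx [-1.     0.001] z [ 0. -0. -1.] op 0.003002432146146127
```

Emit:
{"method": "apply_moves", "body": {"moves": [{"jaw": 0,"offset": [0,0,1],"rot": [0,0,0]},{"jaw": 0,"offset": [0,0,1],"rot": [0,0,0]},{"jaw": 0,"offset": [0,0,1],"rot": [0,0,0]},{"jaw": 0,"offset": [0,0,0],"rot": [0,0,0]},{"jaw": 0,"offset": [0,0,0],"rot": [0,0,0]}]}}

```text
time_s: 10.6
eef_pos: [0.6385, 0.0591, 0.0716]
eef_rot: [0.0, 0.107, 0.994, 0.0]
wrist_force: [0.1, 0.6, 0.7]
opening: 0.001
grasp_force: 0.0
```

```bash
python3 h.py
```

```text
t 10.6 vise mm [-0.7 50.1 71.6] F [-0.   0.6  0.7] toolx [-1.     0.001] z [ 0.  0. -1.] op 0.0005251571677909466
```

Emit:
{"method": "apply_moves", "body": {"moves": [{"jaw": 0,"offset": [0,0,1],"rot": [0,0,0]},{"jaw": 0,"offset": [0,0,1],"rot": [0,0,0]},{"jaw": 0,"offset": [0,0,1],"rot": [0,0,0]},{"jaw": 0,"offset": [0,0,0],"rot": [0,0,0]},{"jaw": 0,"offset": [0,0,0],"rot": [0,0,0]}]}}

```text
time_s: 11.22
eef_pos: [0.6384, 0.0591, 0.0687]
eef_rot: [-0.0, 0.107, 0.994, 0.0]
wrist_force: [-0.3, -0.2, 0.4]
opening: 0.001
grasp_force: 0.9
```

```bash
python3 h.py
```

```text
t 11.22 vise mm [-0.7 50.1 68.7] F [-0.2 -0.2  0.4] toolx [-1.     0.001] z [-0.  0. -1.] op 0.0006353875304033403
```

Emit:
{"method": "apply_moves", "body": {"moves": [{"jaw": 0,"offset": [0,0,1],"rot": [0,0,0]},{"jaw": 0,"offset": [0,0,1],"rot": [0,0,0]},{"jaw": 0,"offset": [0,0,0],"rot": [0,0,0]},{"jaw": 0,"offset": [0,0,0],"rot": [0,0,0]},{"jaw": 0,"offset": [0,0,0],"rot": [0,0,0]}]}}

```text
time_s: 11.85
eef_pos: [0.6386, 0.0591, 0.0682]
eef_rot: [0.0, 0.107, 0.994, -0.0]
wrist_force: [-5.3, 0.6, 11.9]
opening: -0.002
grasp_force: 5.9
```

```bash
cat >> h.py <<'E'
def board():
    im,d=ctrl.camera("side");p=pts("side",d);im=im.astype(int)
    q=p-np.r_[C,0];vx=q[...,:2]@X;vy=q[...,:2]@Y
    for y0 in(-65,-50,-30,0,30,50,65):
        m=(d>0)&(abs(vx)<.04)&(abs(vy-y0/1e3)<.008)&(im[...,0]>im[...,2]+30)&(q[...,2]>.055)&(q[...,2]<.085);print(y0,m.sum(),np.round(np.median(q[...,2][m])*1e3,1) if m.sum() else None,end="; ")
    print()
E
python3 h.py; python3 -c "
from h import *
board()"
```

```text
t 11.85 vise mm [-0.6 50.1 68.2] F [-5.4 -0.5 11.9] toolx [-1.     0.001] z [ 0. -0. -1.] op -0.0022594709964542247
-65 128 70.5; -50 106 70.4; -30 104 70.1; 0 92 69.4; 30 100 68.3; 50 73 67.8; 65 64 67.3;
```

Emit:
{"method": "apply_moves", "body": {"moves": [{"jaw": 0,"offset": [0,0,0.5],"rot": [0,0,0]},{"jaw": 0,"offset": [0,0,0],"rot": [0,0,0]},{"jaw": 0,"offset": [0,0,0],"rot": [0,0,0]},{"jaw": 0,"offset": [0,0,0],"rot": [0,0,0]},{"jaw": 0,"offset": [0,0,0],"rot": [0,0,0]}]}}

```text
time_s: 12.52
eef_pos: [0.6386, 0.0591, 0.0681]
eef_rot: [0.0, 0.107, 0.994, -0.0]
wrist_force: [-7.3, -0.2, 14.1]
opening: -0.0
grasp_force: 7.2
```

```bash
python3 h.py
```

```text
t 12.53 vise mm [-0.5 50.2 68.1] F [-7.1 -1.8 14.1] toolx [-1.     0.001] z [ 0. -0. -1.] op -0.00033029242930394904
```

Emit:
{"method": "apply_moves", "body": {"moves": [{"jaw": 0,"offset": [0,0,0.5],"rot": [0,0,0]},{"jaw": 0,"offset": [0,0,0],"rot": [0,0,0]},{"jaw": 0,"offset": [0,0,0],"rot": [0,0,0]},{"jaw": 0,"offset": [0,0,0],"rot": [0,0,0]},{"jaw": 0,"offset": [0,0,0],"rot": [0,0,0]}]}}

```text
time_s: 13.15
eef_pos: [0.6386, 0.0591, 0.068]
eef_rot: [0.0, 0.107, 0.994, -0.0]
wrist_force: [-8.5, -0.0, 16.5]
opening: 0.0
grasp_force: 8.3
```

Emit:
{"method": "apply_moves", "body": {"moves": [{"jaw": 0,"offset": [0,0,-12],"rot": [0,0,0]},{"jaw": 0,"offset": [0,-45,0],"rot": [0,0,0]},{"jaw": 0,"offset": [0,-45,0],"rot": [0,0,0]},{"jaw": 0,"offset": [-2,-11,0],"rot": [0,0,0]},{"jaw": 0,"offset": [0,0,4],"rot": [0,0,0]}]}}

```text
time_s: 13.78
eef_pos: [0.6195, -0.0406, 0.0739]
eef_rot: [0.001, 0.108, 0.994, 0.0]
wrist_force: [0.5, 0.7, -0.6]
opening: 0.0
grasp_force: 0.0
```

```bash
python3 h.py
```

```text
t 13.78 vise mm [  1.9 -51.4  73.9] F [ 0.4  0.8 -0.6] toolx [-1.     0.002] z [ 0.001  0.    -1.   ] op 0.00038186959195868857
```

Emit:
{"method": "apply_moves", "body": {"moves": [{"jaw": 0,"offset": [0,0,2],"rot": [0,0,0]},{"jaw": 0,"offset": [0,0,1],"rot": [0,0,0]},{"jaw": 0,"offset": [0,0,1],"rot": [0,0,0]},{"jaw": 0,"offset": [0,0,1],"rot": [0,0,0]},{"jaw": 0,"offset": [0,0,0],"rot": [0,0,0]}]}}

```text
time_s: 14.4
eef_pos: [0.6191, -0.0394, 0.0688]
eef_rot: [0.0, 0.107, 0.994, 0.0]
wrist_force: [0.6, 2.4, 3.2]
opening: -0.001
grasp_force: 1.7
```

```bash
python3 h.py
```

```text
t 14.4 vise mm [  1.3 -50.3  68.8] F [0.1 2.5 3.2] toolx [-1.     0.001] z [ 0.  0. -1.] op -0.0012020180020843186
```

Emit:
{"method": "apply_moves", "body": {"moves": [{"jaw": 0,"offset": [0,0,0.5],"rot": [0,0,0]},{"jaw": 0,"offset": [0,0,0.5],"rot": [0,0,0]},{"jaw": 0,"offset": [0,0,0.5],"rot": [0,0,0]},{"jaw": 0,"offset": [0,0,0],"rot": [0,0,0]},{"jaw": 0,"offset": [0,0,0],"rot": [0,0,0]}]}}

```text
time_s: 15.02
eef_pos: [0.6192, -0.0397, 0.0681]
eef_rot: [0.0, 0.107, 0.994, 0.0]
wrist_force: [-3.5, 3.7, 10.3]
opening: 0.001
grasp_force: 5.0
```

```bash
python3 h.py
```

```text
t 15.03 vise mm [  1.4 -50.6  68.1] F [-4.2  2.9 10.3] toolx [-1.     0.001] z [ 0.001  0.    -1.   ] op 0.0006382706661964389
```

Bearing at 68.1 mm; about 1.2 mm more for ≈16 N.

Emit:
{"method": "apply_moves", "body": {"moves": [{"jaw": 0,"offset": [0,0,0.5],"rot": [0,0,0]},{"jaw": 0,"offset": [0,0,0.5],"rot": [0,0,0]},{"jaw": 0,"offset": [0,0,0.2],"rot": [0,0,0]},{"jaw": 0,"offset": [0,0,0],"rot": [0,0,0]},{"jaw": 0,"offset": [0,0,0],"rot": [0,0,0]}]}}

```text
time_s: 15.65
eef_pos: [0.6192, -0.0398, 0.0679]
eef_rot: [0.0, 0.107, 0.994, 0.0]
wrist_force: [-6.2, 3.7, 15.4]
opening: 0.004
grasp_force: 8.0
```

```bash
python3 h.py
```

```text
t 15.65 vise mm [  1.5 -50.6  67.9] F [-6.8  2.3 15.4] toolx [-1.     0.001] z [ 0.001  0.    -1.   ] op 0.0037680938149701167
```

Emit:
{"method": "apply_moves", "body": {"moves": [{"jaw": 0,"offset": [0,0,0.3],"rot": [0,0,0]},{"jaw": 0,"offset": [0,0,0],"rot": [0,0,0]},{"jaw": 0,"offset": [0,0,0],"rot": [0,0,0]},{"jaw": 0,"offset": [0,0,0],"rot": [0,0,0]},{"jaw": 0,"offset": [0,0,-12],"rot": [0,0,0]}]}}

```text
time_s: 16.27
eef_pos: [0.6184, -0.0402, 0.0773]
eef_rot: [-0.0, 0.107, 0.994, -0.0]
wrist_force: [-0.3, -0.5, 0.3]
opening: 0.004
grasp_force: 0.0
```

Emit:
{"method": "apply_moves", "body": {"moves": [{"jaw": 0,"offset": [0,45,0],"rot": [0,0,0]},{"jaw": 0,"offset": [0,45,0],"rot": [0,0,0]},{"jaw": 0,"offset": [2,11,0],"rot": [0,0,0]},{"jaw": 0,"offset": [0,0,5],"rot": [0,0,0]},{"jaw": 0,"offset": [0,0,3],"rot": [0,0,0]}]}}

```text
time_s: 16.9
eef_pos: [0.638, 0.0578, 0.0688]
eef_rot: [-0.0, 0.108, 0.994, -0.0]
wrist_force: [-0.1, 0.6, -0.2]
opening: -0.0
grasp_force: 0.0
```

```bash
python3 h.py
```

```text
t 16.9 vise mm [-0.9 48.7 68.8] F [-0.2  0.6 -0.2] toolx [-1.     0.002] z [-0.001 -0.001 -1.   ] op -0.0001192429267078815
```

Emit:
{"method": "apply_moves", "body": {"moves": [{"jaw": 0,"offset": [0,0,1],"rot": [0,0,0]},{"jaw": 0,"offset": [0,0,1],"rot": [0,0,0]},{"jaw": 0,"offset": [0,0,0.5],"rot": [0,0,0]},{"jaw": 0,"offset": [0,0,0],"rot": [0,0,0]},{"jaw": 0,"offset": [0,0,0],"rot": [0,0,0]}]}}

```text
time_s: 17.52
eef_pos: [0.6381, 0.0579, 0.0681]
eef_rot: [-0.0, 0.108, 0.994, -0.001]
wrist_force: [-6.2, -1.3, 8.3]
opening: -0.0
grasp_force: 4.4
```

```bash
python3 h.py
```

```text
t 17.52 vise mm [-0.8 48.8 68.1] F [-5.8 -2.6  8.3] toolx [-1.     0.002] z [-0.001 -0.001 -1.   ] op -0.00019574675021540334
```

Emit:
{"method": "apply_moves", "body": {"moves": [{"jaw": 0,"offset": [0,0,0.6],"rot": [0,0,0]},{"jaw": 0,"offset": [0,0,0.6],"rot": [0,0,0]},{"jaw": 0,"offset": [0,0,0.6],"rot": [0,0,0]},{"jaw": 0,"offset": [0,0,0],"rot": [0,0,0]},{"jaw": 0,"offset": [0,0,0],"rot": [0,0,0]}]}}

```text
time_s: 18.15
eef_pos: [0.6382, 0.0579, 0.0678]
eef_rot: [-0.0, 0.107, 0.994, -0.001]
wrist_force: [-9.7, -1.6, 18.2]
opening: 0.002
grasp_force: 9.1
```

```bash
python3 h.py
```

```text
t 18.15 vise mm [-0.7 48.9 67.8] F [-9.1 -3.6 18.2] toolx [-1.     0.002] z [-0.001 -0.001 -1.   ] op 0.0019034081974432845
```

Emit:
{"method": "apply_moves", "body": {"moves": [{"jaw": 0,"offset": [0,0,-12],"rot": [0,0,0]},{"jaw": 0,"offset": [0,-45,0],"rot": [0,0,0]},{"jaw": 0,"offset": [0,-45,0],"rot": [0,0,0]},{"jaw": 0,"offset": [-1,-11,0],"rot": [0,0,0]},{"jaw": 0,"offset": [0,0,7],"rot": [0,0,0]}]}}

```text
time_s: 18.77
eef_pos: [0.6187, -0.0407, 0.0709]
eef_rot: [0.001, 0.108, 0.994, 0.0]
wrist_force: [0.2, 0.8, 0.1]
opening: 0.003
grasp_force: 0.0
```

Emit:
{"method": "apply_moves", "body": {"moves": [{"jaw": 0,"offset": [0,0,1],"rot": [0,0,0]},{"jaw": 0,"offset": [0,0,1],"rot": [0,0,0]},{"jaw": 0,"offset": [0,0,1],"rot": [0,0,0]},{"jaw": 0,"offset": [0,0,1],"rot": [0,0,0]},{"jaw": 0,"offset": [0,0,0],"rot": [0,0,0]}]}}

```text
time_s: 19.4
eef_pos: [0.6177, -0.0388, 0.0679]
eef_rot: [-0.0, 0.106, 0.994, -0.0]
wrist_force: [-7.1, 0.9, 13.8]
opening: 0.001
grasp_force: 6.8
```

```bash
python3 h.py
```

```text
t 19.4 vise mm [ -0.2 -49.9  67.9] F [-7.1 -0.6 13.8] toolx [-1.    -0.001] z [-0.001 -0.    -1.   ] op 0.0008884491800998586
```

Emit:
{"method": "apply_moves", "body": {"moves": [{"jaw": 0,"offset": [0,0,0.6],"rot": [0,0,0]},{"jaw": 0,"offset": [0,0,0.2],"rot": [0,0,0]},{"jaw": 0,"offset": [0,0,0],"rot": [0,0,0]},{"jaw": 0,"offset": [0,0,0],"rot": [0,0,0]},{"jaw": 0,"offset": [0,0,0],"rot": [0,0,0]}]}}

```text
time_s: 20.02
eef_pos: [0.6178, -0.0388, 0.0678]
eef_rot: [-0.0, 0.106, 0.994, -0.0]
wrist_force: [-10.0, 1.6, 18.4]
opening: 0.0
grasp_force: 9.1
```

```bash
python3 h.py
```

```text
t 20.02 vise mm [ -0.2 -49.9  67.8] F [-10.1  -0.6  18.4] toolx [-1.    -0.001] z [-0.001 -0.    -1.   ] op 0.00018942522633624498
```

Both ends bear hard. Now hook the lug from inside.

Emit:
{"method": "apply_moves", "body": {"moves": [{"jaw": 0,"offset": [0,0,-20],"rot": [0,0,0]},{"jaw": 0,"offset": [0,0,-15],"rot": [0,0,0]},{"jaw": 0,"offset": [38,-2,0],"rot": [0,0,0]},{"jaw": 0,"offset": [38,-3,0],"rot": [0,0,0]},{"jaw": 0,"offset": [0,0,0],"rot": [0,0,0]}]}}

```text
time_s: 20.65
eef_pos: [0.5404, -0.0275, 0.1005]
eef_rot: [-0.001, 0.107, 0.994, 0.0]
wrist_force: [0.3, 0.2, 0.2]
opening: 0.003
grasp_force: 0.0
```

```bash
python3 h.py;python3 - <<'E'
from h import *
board()
im,d=ctrl.camera("side");p=pts("side",d);Z=p[...,2]
for nm,v in(("steel",(-.1085,.055)),("brass",(-.1085,-.055))):
    c=C+v[0]*X+v[1]*Y
    m=(d>0)&(Z>.060)&(Z<.085)&(np.hypot(p[...,0]-c[0],p[...,1]-c[1])<.02)
    q=p[m][:,:2]-C;print(nm,len(q),np.round([(q@X).mean(),(q@Y).mean(),(q@X).max()],4))
cv2.imwrite("pics/e.png",cv2.resize(im[130:340,190:470,::-1],(800,600),interpolation=cv2.INTER_CUBIC))
E
```

```text
t 20.65 vise mm [-78.1 -55.4 100.5] F [0.2 0.2 0.2] toolx [-1.  0.] z [-0.002  0.001 -1.   ] op 0.002500183743197046
-65 123 68.0; -50 112 67.8; -30 116 67.8; 0 109 68.3; 30 99 68.0; 50 64 67.8; 65 47 67.9; 
steel 49 [-0.1075  0.0537 -0.099 ]
brass 53 [-0.1061 -0.0564 -0.098 ]
```

View pics/e.png

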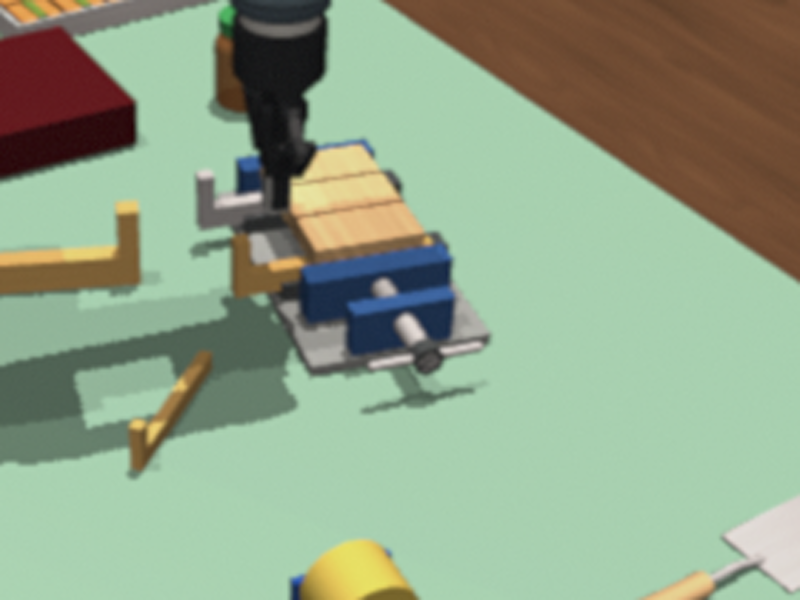

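The board lies level at ≈67.9 mm, brass lug home at ≈(242,262) in the crop, fingertip above the gap. Descending into it.

Emit:
{"method": "apply_moves", "body": {"moves": [{"jaw": 0,"offset": [1,0,15],"rot": [0,0,0]},{"jaw": 0,"offset": [0,0,15],"rot": [0,0,0]},{"jaw": 0,"offset": [0,0,12],"rot": [0,0,0]},{"jaw": 0,"offset": [0,0,4],"rot": [0,0,0]},{"jaw": 0,"offset": [0,0,0],"rot": [0,0,0]}]}}

```text
time_s: 21.38
eef_pos: [0.5414, -0.0282, 0.0539]
eef_rot: [-0.0, 0.107, 0.994, 0.0]
wrist_force: [0.2, 0.5, 0.5]
opening: -0.005
grasp_force: 0.0
```

Emit:
{"method": "apply_moves", "body": {"moves": [{"jaw": 0,"offset": [3,0,0],"rot": [0,0,0]},{"jaw": 0,"offset": [2,0,0],"rot": [0,0,0]},{"jaw": 0,"offset": [1,0,0],"rot": [0,0,0]},{"jaw": 0,"offset": [0,0,0],"rot": [0,0,0]},{"jaw": 0,"offset": [0,0,0],"rot": [0,0,0]}]}}

```text
time_s: 22.0
eef_pos: [0.5358, -0.027, 0.0546]
eef_rot: [0.0, 0.107, 0.994, -0.0]
wrist_force: [0.3, -0.5, 0.1]
opening: -0.002
grasp_force: 0.0
```

```bash
python3 h.py
```

```text
t 22.0 vise mm [-82.7 -55.8  54.6] F [ 0.4 -0.4  0.1] toolx [-1.     0.001] z [ 0. -0. -1.] op -0.0018053666891332453
```

Emit:
{"method": "apply_moves", "body": {"moves": [{"jaw": 0,"offset": [1,0,0],"rot": [0,0,0]},{"jaw": 0,"offset": [1,0,0],"rot": [0,0,0]},{"jaw": 0,"offset": [1,0,0],"rot": [0,0,0]},{"jaw": 0,"offset": [0,0,0],"rot": [0,0,0]},{"jaw": 0,"offset": [0,0,0],"rot": [0,0,0]}]}}

```text
time_s: 22.62
eef_pos: [0.5329, -0.0263, 0.0545]
eef_rot: [0.0, 0.107, 0.994, -0.0]
wrist_force: [0.2, 0.2, -0.1]
opening: -0.001
grasp_force: 0.0
```

Emit:
{"method": "apply_moves", "body": {"moves": [{"jaw": 0,"offset": [1,0,0],"rot": [0,0,0]},{"jaw": 0,"offset": [1,0,0],"rot": [0,0,0]},{"jaw": 0,"offset": [0,0,0],"rot": [0,0,0]},{"jaw": 0,"offset": [0,0,0],"rot": [0,0,0]},{"jaw": 0,"offset": [0,0,0],"rot": [0,0,0]}]}}

```text
time_s: 23.25
eef_pos: [0.5309, -0.0259, 0.0545]
eef_rot: [0.0, 0.107, 0.994, 0.0]
wrist_force: [-0.4, 0.1, -0.3]
opening: -0.004
grasp_force: 0.2
```

```bash
python3 h.py
```

```text
t 23.25 vise mm [-87.8 -55.8  54.5] F [-0.4 -0.  -0.3] toolx [-1.     0.001] z [ 0.  0. -1.] op -0.00418592625781792
```

Emit:
{"method": "apply_moves", "body": {"moves": [{"jaw": 0,"offset": [1,0,0],"rot": [0,0,0]},{"jaw": 0,"offset": [0,0,0],"rot": [0,0,0]},{"jaw": 0,"offset": [0,0,0],"rot": [0,0,0]},{"jaw": 0,"offset": [0,0,0],"rot": [0,0,0]},{"jaw": 0,"offset": [0,0,0],"rot": [0,0,0]}]}}

```text
time_s: 23.88
eef_pos: [0.53, -0.0257, 0.0545]
eef_rot: [0.0, 0.107, 0.994, -0.0]
wrist_force: [1.2, -0.3, -0.7]
opening: -0.005
grasp_force: 0.7
```

```bash
python3 h.py
```

```text
t 23.88 vise mm [-88.7 -55.8  54.5] F [ 1.3 -0.1 -0.7] toolx [-1.     0.001] z [ 0. -0. -1.] op -0.0051448316398316546
```

Emit:
{"method": "apply_moves", "body": {"moves": [{"jaw": 0,"offset": [1,0,0],"rot": [0,0,0]},{"jaw": 0,"offset": [0,0,0],"rot": [0,0,0]},{"jaw": 0,"offset": [0,0,0],"rot": [0,0,0]},{"jaw": 0,"offset": [0,0,0],"rot": [0,0,0]},{"jaw": 0,"offset": [0,0,0],"rot": [0,0,0]}]}}

```text
time_s: 24.5
eef_pos: [0.529, -0.0255, 0.0545]
eef_rot: [0.0, 0.107, 0.994, -0.0]
wrist_force: [2.2, -1.2, -0.5]
opening: -0.003
grasp_force: 1.2
```

```bash
python3 h.py
```

```text
t 24.5 vise mm [-89.7 -55.8  54.5] F [ 2.4 -0.7 -0.5] toolx [-1.     0.001] z [ 0. -0. -1.] op -0.0032063332193274234
```

Emit:
{"method": "apply_moves", "body": {"moves": [{"jaw": 0,"offset": [0.8,0,0],"rot": [0,0,0]},{"jaw": 0,"offset": [0,0,0],"rot": [0,0,0]},{"jaw": 0,"offset": [0,0,0],"rot": [0,0,0]},{"jaw": 0,"offset": [0,0,0],"rot": [0,0,0]},{"jaw": 0,"offset": [0,0,0],"rot": [0,0,0]}]}}

```text
time_s: 25.12
eef_pos: [0.5282, -0.0254, 0.0545]
eef_rot: [0.0, 0.107, 0.994, -0.0]
wrist_force: [2.2, 0.1, -1.1]
opening: -0.001
grasp_force: 1.6
```

```bash
python3 h.py; python3 -c "
from h import *
for i in range(6): ctrl.camera('side'); st()"
```

```text
t 25.12 vise mm [-90.5 -55.8  54.5] F [ 2.1  0.5 -1.1] toolx [-1.     0.001] z [ 0. -0. -1.] op -0.0009041052891895872
t 25.18 vise mm [-90.5 -55.8  54.5] F [ 3.  -0.1 -0.9] toolx [-1.     0.001] z [ 0. -0. -1.] op 0.0001111363431243431
t 25.23 vise mm [-90.5 -55.8  54.5] F [ 2.7 -0.2 -0.9] toolx [-1.     0.001] z [ 0. -0. -1.] op 0.0009678760616911093
t 25.27 vise mm [-90.5 -55.8  54.5] F [ 2.2 -1.1 -0.7] toolx [-1.     0.001] z [ 0. -0. -1.] op -0.0019360259472566072
t 25.32 vise mm [-90.5 -55.8  54.5] F [3.9 0.6 0.1] toolx [-1.     0.001] z [ 0. -0. -1.] op 0.0016533824035099682
t 25.38 vise mm [-90.5 -55.8  54.5] F [3.1 0.2 0.2] toolx [-1.     0.001] z [ 0. -0. -1.] op 0.0014079187048441106
t 25.43 vise mm [-90.5 -55.8  54.5] F [ 3.8  0.2 -0.5] toolx [-1.     0.001] z [ 0. -0. -1.] op 0.004570051497197518
```

The average is about 3 N and the bar holds. Release and lift clear.

Emit:
{"method": "apply_moves", "body": {"moves": [{"jaw": 0,"offset": [-3,0,0],"rot": [0,0,0]},{"jaw": 0,"offset": [-5,0,0],"rot": [0,0,0]},{"jaw": 0,"offset": [-4,0,0],"rot": [0,0,0]},{"jaw": 0,"offset": [0,0,0],"rot": [0,0,0]},{"jaw": 0,"offset": [0,0,-20],"rot": [0,0,0]}]}}

```text
time_s: 26.05
eef_pos: [0.5381, -0.0274, 0.0729]
eef_rot: [-0.002, 0.107, 0.994, 0.0]
wrist_force: [0.1, 0.6, -0.7]
opening: 0.0
grasp_force: 0.0
```

Emit:
{"method": "apply_moves", "body": {"moves": [{"jaw": 0,"offset": [0,0,-40],"rot": [0,0,0]},{"jaw": 0,"offset": [0,0,-50],"rot": [0,0,0]},{"jaw": 0,"offset": [20,0,-40],"rot": [0,0,0]},{"jaw": 0,"offset": [0,0,0],"rot": [0,0,0]},{"jaw": 0,"offset": [0,0,0],"rot": [0,0,0]}]}}

```text
time_s: 26.68
eef_pos: [0.5199, -0.0235, 0.2038]
eef_rot: [-0.0, 0.107, 0.994, 0.0]
wrist_force: [-0.1, 0.2, -0.2]
opening: -0.001
grasp_force: 0.0
```

```bash
python3 - <<'E'
from h import *
st();board()
im,d=ctrl.camera("side");p=pts("side",d);Z=p[...,2]
for nm,v in(("steel",(-.1085,.055)),("brass",(-.1085,-.055))):
    c=C+v[0]*X+v[1]*Y
    m=(d>0)&(Z>.060)&(Z<.085)&(np.hypot(p[...,0]-c[0],p[...,1]-c[1])<.02)
    q=p[m][:,:2]-C;print(nm,len(q),np.round([(q@X).mean(),(q@Y).mean(),(q@X).max()],4))
E
```

```text
t 26.68 vise mm [-99.  -55.8 203.8] F [-0.1  0.2 -0.2] toolx [-1.     0.001] z [-0.001  0.    -1.   ] op -0.0005131247147274135
-65 125 67.7; -50 112 67.6; -30 114 68.2; 0 104 68.0; 30 105 68.2; 50 88 68.1; 65 98 68.2; 
steel 51 [-0.1075  0.0534 -0.0991]
brass 55 [-0.1063 -0.0565 -0.0988]
```

The brass lug is unmoved by the pull and the board is level.

```bash
python3 -c "
from bench import ctrl
print(ctrl.hand_in())"
```

```text
the job is handed in; nothing more can be done
None
```

The job is handed in, with no verdict shown: the brass riser is in against its stop, the board is pressed level onto both risers at about 68 mm (17–18 N at each end), and the riser stayed in under a pull of about 3 N.

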